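Load a sherd tray into its carrier and lock it with the quarter-turn latch

TASK

Get the tray of small sherds ready for transport: carry it level to the plywood carrier, set it down gently between the guides on the open deck and let go of it. The clear hood leaves no room for the hand on the middle handle, so take the tray again by the grip at its end and slide it fully home under the hood. Then turn the black wing latch a quarter turn clockwise until it drops into its locked notch with the steel bar across the end of the tray; keep every sherd in the tray, and do not disturb the other things on the desk.

Things in the scene. Friction and masses are not known exactly. Their poses are not given: they have to be found in the camera images.
- carrier: Tray carrier, fixed to the desk: plywood base, x -162 to +155 mm, y -75 to +75 mm, top (the deck) 10 mm above the desk, plus an ear under the latch. Origin: desk level, on the centreline, below where the home tray's outer end lies. x points out of the hood along the open deck (tray slides in along -x), y to the latch side, z up. The tray's inner end stops on a back wall at x = -150 mm.
- deck_place (a point): Point on the deck, on the centreline at carrier x = +70 mm, axes as the carrier. A tray with its middle here and its end grip towards +x stands wholly in front of the hood. Aluminium guides run along both sides of the whole deck: 115 mm apart at the deck, bevelled to 124 mm at their top, 25 mm above the desk.
- home_place (a point): Point on the deck (10 mm above the desk), centreline, carrier x = -75 mm, axes as the carrier: here lies the middle of the tray's underside when fully home. The clear hood covers carrier x -161 to -15 mm: sides at y = +-66 mm, roof from 84 to 88 mm above the desk, a thin steel bow handle on it up to 115 mm.
- tray: Loose open tray of grey plastic, 150 x 108 mm, walls 30 mm high and 3 mm thick, floor 3 mm, about 0.34 kg, split lengthwise by a 24 mm divider; holds three loose sherds. Origin: centre of its underside; x along its length to the end with the end grip, z up. It lies in the carrier with its x along the carrier's x.
- tray_handle (a point): Centre of the tray's middle handle, a bar along the tray's x, 74 mm long, 12 mm thick (across y), 18 mm high, over the tray's centre, 57 mm above its underside (top at 66 mm). Axes as the tray. Free space below the bar; sherds reach up to 23 mm above the tray's underside.
- tray_end_grip (a point): Centre of the tray's end grip, an upright tab outside the +x end wall: 26 mm long (along the tray's x), 9 mm thick (across y), from 16 to 54 mm above the tray's underside; this point is 38 mm above it and 90.5 mm from the tray's middle. Axes as the tray.
- latch (a joint): Turn of the quarter-turn latch about its upright axis, rad, clockwise from above. 0: open, wing and steel bar point along carrier +x, beside the tray's path. 1.57: locked, bar along carrier -y, 2 mm behind the home tray's end wall. Stiff (0.05 N m): stays where left up to about 1.2; beyond 1.25 it falls into the notch when let go. Stop at 1.57.
- latch_drop (a joint): How far the latch has dropped, m: 0 while it is turned, about 0.004 (spring-loaded, 8 N) when it has fallen into its locked notch at the quarter turn. A firm grip can hold it up until it is let go.
- latch_wing (a point): Centre of the latch's wing, the part to grip: black plate of two rounded lobes, 48 mm long, 9 mm thick, 43 to 79 mm above the desk while raised (this point: 61 mm), on the axis at carrier x = 8, y = 95 mm. x along the wing the way the bar points, y across its thickness, z up; turns with the latch. Under it the steel bar: 70 mm from axis to tip, top 36 mm above the desk.
- sherd_b6_mid (a point): Middle of a sherd 65 x 30 x 18 mm, alone in the channel on the tray's +y side; 9 mm above its underside.
- sherd_m6_mid (a point): Middle of a sherd 63 x 33 x 11 mm in the tray's -y channel, near the end grip; 6 mm above its underside.
- sherd_b8_mid (a point): Middle of a sherd 56 x 37 x 12 mm in the tray's -y channel, at the other end; 6 mm above its underside.
- sherd_b1_mid (a point): Middle of a bystander: pale flat sherd lying loose on the desk on the hood's side, 106 x 105 x 20 mm, 10 mm above its underside; leave it alone.
- sherd_m4_mid (a point): Middle of a bystander: pale flat sherd lying loose on the desk on the robot's side of the tray and deck, 97 x 94 x 23 mm, 12 mm above its underside; leave it alone.
- sherd_m3_mid (a point): Middle of a bystander: dark, nearly black flat sherd lying loose on the desk on the hood's side, 99 x 89 x 19 mm, 10 mm above its underside; leave it alone.
Things that resemble listed ones, but are neither listed nor needed, are in the scene too. What is shaped like the part that bears sherd_m6_mid but yellow is not meant.

How it is judged:
On the way, in this order (a step that is already met when the one before it is completed fails the run):
1. the tray, with its sherds, stands between the guides on the open deck in front of the hood and has been let go (y of tray_handle in the frame of carrier between -0.007 and 0.007 m and z of tray_handle in the frame of carrier below 0.071 m and angle between the x axis of tray_handle and the x axis of carrier, either way round below 0.08 rad and x of tray_handle in the frame of carrier above 0.03 m and contact force between the fingers and tray below 0.1 N and x of sherd_b6_mid in the frame of tray_handle between -0.073 and 0.073 m and y of sherd_b6_mid in the frame of tray_handle between -0.053 and 0.053 m and z of sherd_b6_mid in the frame of tray_handle between -0.06 and -0.02 m and x of sherd_m6_mid in the frame of tray_handle between -0.073 and 0.073 m and y of sherd_m6_mid in the frame of tray_handle between -0.053 and 0.053 m and z of sherd_m6_mid in the frame of tray_handle between -0.06 and -0.02 m and x of sherd_b8_mid in the frame of tray_handle between -0.073 and 0.073 m and y of sherd_b8_mid in the frame of tray_handle between -0.053 and 0.053 m and z of sherd_b8_mid in the frame of tray_handle between -0.06 and -0.02 m), for 0.2 s.
2. the tray is slid home under the hood (within 4.5 mm of the back wall) (y of tray_handle in the frame of carrier between -0.007 and 0.007 m and z of tray_handle in the frame of carrier below 0.071 m and angle between the x axis of tray_handle and the x axis of carrier, either way round below 0.08 rad and x of tray_handle in the frame of carrier below -0.0705 m), for 0.1 s.
At the end, for the whole second after the job is handed in: The tray lies flat between the guides within 4.5 mm of the carrier's back wall, all three sherds in it; the latch is turned to its quarter turn (past 1.47 rad) and has dropped more than 3 mm into its notch; everything is let go and at rest (all of step 2 and x of sherd_b6_mid in the frame of tray_handle between -0.073 and 0.073 m and y of sherd_b6_mid in the frame of tray_handle between -0.053 and 0.053 m and z of sherd_b6_mid in the frame of tray_handle between -0.06 and -0.02 m and x of sherd_m6_mid in the frame of tray_handle between -0.073 and 0.073 m and y of sherd_m6_mid in the frame of tray_handle between -0.053 and 0.053 m and z of sherd_m6_mid in the frame of tray_handle between -0.06 and -0.02 m and x of sherd_b8_mid in the frame of tray_handle between -0.073 and 0.073 m and y of sherd_b8_mid in the frame of tray_handle between -0.053 and 0.053 m and z of sherd_b8_mid in the frame of tray_handle between -0.06 and -0.02 m and value of joint latch above 1.47 rad and value of joint latch_drop above 0.003 m and linear speed of tray below 0.02 m/s and contact force between the fingers and tray below 0.1 N); the robot touches nothing.
It fails at once if the tray is tipped by more than 20 degrees (angle between tray_handle's own z axis and vertical above 0.35 rad).
It fails at once if a sherd leaves the tray (z of any of sherd_b6_mid, sherd_m6_mid, sherd_b8_mid in the frame of tray_handle above 0 m or distance between any of sherd_b6_mid, sherd_m6_mid, sherd_b8_mid and tray_handle above 0.12 m).
It fails at once if the tray is dropped: moves free of the fingers at over 0.45 m/s (a fall of about 1 cm) (contact force between the fingers and tray below 0.1 N and linear speed of tray above 0.45 m/s).
It fails at once if the tray is rammed hard into the carrier (over 60 N) (contact force between tray and carrier above 60 N).
It fails at once if a bystander is pushed by more than 20 mm (distance of any of sherd_b1_mid, sherd_m4_mid, sherd_m3_mid from where it was at the start of the episode above 0.02 m).
It also fails if it takes over 72 s, if anything falls off the work surface, if the arm or the gripper's body presses on something with over 40 N, if the wrist force passes 120 N, or if a joint passes its speed limit or range.

ROBOT

A 6-joint arm with a two-finger parallel gripper is mounted at the origin on a cart in front of the work surface, level with it; the furniture and walls round the work are solid. World frame = base frame: x ahead of the robot, y to its left, z up, the work surface at z = 0. Lengths are in m, angles in rad, forces in N, time in s.
With the tool pointing down it reaches from about 0.2 to 0.875 m from the base axis. Payload 3.4 kg.
Tool frame: the origin (TCP) lies between the finger pads; the fingertips stand 25 mm ahead of it and the grasp point (between the pads) lies 6 mm ahead of it (r.nose_length is the z of the fingertips in the tool frame, in m); z points along the fingers, x is the direction in which the jaws open and shut, and the axes are right-handed (so a half turn about z gives the same grasp; the last joint's range is limited). The gripper opens to 94 mm and grips with 3 to 60 N. Pads are 16 mm wide; open, the fingers measure 119 mm over their backs; the gripper's body (75 mm by 177 mm) begins 78 mm behind the grasp point.
Start: joints at [-1.388, 0.276, 1.505, -0, 1.361, -0.121], TCP at [0.172, -0.549, 0.23] pointing down, gripper open.
Joint ranges: [-2.89, 2.89], [-0.75, 2.08], [0.22, 2.7], [-1.18, 4.32], [0.11, 2.71], [-2.7, 2.7]. Speed limits (rad/s): [2.57, 2.57, 3.14, 3.14, 3.14, 3.14].

INTERFACE

Orientations are given as a unit quaternion [w, x, y, z].
In Python, from plant import r, gripper_to, inverse_kinematics, vision, models, telemetry gives the robot as it stands. Calls block until the motion is done:
- r.move_to(position, orientation): joint-space move of the TCP to a pose.
- r.move_l(position, rot=None, vel=0.15, guard=None): straight line of the TCP; rot=None keeps the orientation; vel is the mean speed in m/s. With guard (N) it stops when the force on the tool has changed by that much, and returns True; else False.
- r.movej(angles): joint-space move.
- gripper_to(opening, f_grip=None): finger opening in m; f_grip is the grip in N (None keeps the last); returns when the fingers have stopped.
- r.hold(seconds).
- inverse_kinematics(position, orientation): joint angles nearest the present ones, or None.
- vision.snapshot(name): name is "side" or "top"; returns the picture (480x640x3 uint8, red, green, blue); there is no depth.
- vision.get_calibration(name): a dict with "fx", "fy", "cx", "cy" (pixels), "position" and "orientation" of the camera in the world. Camera axes: x right, y down, z forward; pixel columns grow to the right and rows downward; lengths in m; the calibration is good to about 2 mm. A picture is of the moment at which its call begins. get_calibration takes no time and is no camera call.
A pose or a line that the arm cannot do raises r.PlanningError and nothing moves.
- r.sign_off(): hands the job in, once; it reports no verdict.
Trained networks look in the newest picture that a camera, given by its name, has taken for a name from the list of things; names that differ only in an ending like _2 or _b are one class to them, and where a whole thing is asked for, a point or a joint stands for the part that bears it (a point fixed in the world has none). Each returns a list of dicts, best first, with "score" (0 to 1); they miss things now and then, are a little off and sometimes report something else, mostly with a low value. They report only what shows in the picture. A call takes as long as a camera call. They do not tell look-alikes from the thing itself.
- models.boxes_of(thing, camera): "at" ([x, y, z] in m, in world coordinates, good to about 4 mm: the middle of the surface that is visible of it).
- models.regions_of(thing, camera): "pixels" (480x640 bool, what is visible of it).
- models.mark_of(thing, camera): "at" ([x, y, z] in m, in world coordinates, good to about 4 mm: a listed point, or the origin of a listed thing).
Readings, each from a call of its own:
- telemetry.current_t(): time.
- telemetry.current_joints(): joint angles.
- telemetry.current_dq(): joint speeds.
- telemetry.current_joint_efforts(): joint torques, N m.
- telemetry.current_ee_pos(): TCP position.
- telemetry.current_tool_rot(): TCP orientation.
- telemetry.current_wrist_force(): force on the tool from outside, world axes, zero at the start.
- telemetry.current_torque(): the same for the moment, N m.
- telemetry.current_opening(): finger opening in m.
Only numpy, scipy, OpenCV 4.12 (cv2) and the standard library are available. Lean on these libraries where they do the work, as an engineer would, in place of code of your own. Each camera call takes 0.05 s, during which the arm holds its last target.

## Working session

There is one attempt and no reset: what is moved stays moved. The work goes in short steps, each a Python script; the robot and the scene stay as the last script left them, time stands still between calls to the robot, and variables do not carry over. Pictures are saved under pics/ and viewed, and the job is handed in when it is done.

```bash
ls; mkdir -p pics; python3 - <<'E'
from plant import r, vision, models, telemetry
import cv2
for c in ("side","top"):
    im=vision.snapshot(c); cv2.imwrite(f"pics/{c}0.png",im[:,:,::-1]); 
    k=vision.get_calibration(c); print(c,k)
    for n in ["carrier","tray","deck_place","home_place","tray_handle","tray_end_grip","latch_wing","sherd_b6_mid","sherd_m6_mid","sherd_b1_mid","sherd_m4_mid","sherd_m3_mid"]:
        print(n,[(round(d["score"],2),[round(float(v),3) for v in d["at"]]) for d in models.mark_of(n,c)][:4])
print(telemetry.current_t())
E
```

```text
pics
side {'fx': 569.4222058285013, 'fy': 569.4222058285013, 'cx': 321.8581081282352, 'cy': 244.55172405124773, 'position': array([0.10999791, 0.88949861, 0.97832596]), 'orientation': array([ 0.08377797, -0.19109709,  0.90133293, -0.37955513])}
carrier [(0.84, [0.599, -0.064, 0.001]), (0.24, [0.61, -0.135, 0.007])]
tray [(0.89, [0.54, 0.305, -0.001]), (0.6, [0.575, 0.284, 0.014])]
deck_place [(0.93, [0.593, 0.009, 0.006])]
home_place [(0.65, [0.611, -0.138, 0.008])]
tray_handle [(0.77, [0.54, 0.307, 0.057])]
tray_end_grip [(0.86, [0.51, 0.396, 0.037])]
latch_wing [(0.71, [0.504, -0.068, 0.06]), (0.21, [0.537, 0.311, 0.056])]
sherd_b6_mid [(0.6, [0.522, 0.269, 0.011]), (0.54, [0.601, -0.066, 0.002])]
sherd_m6_mid [(0.78, [0.387, 0.356, 0.004]), (0.54, [0.55, 0.352, 0.007])]
sherd_b1_mid [(0.9, [0.443, -0.322, 0.011])]
sherd_m4_mid []
sherd_m3_mid [(0.57, [0.557, -0.38, 0.008]), (0.34, [0.416, 0.119, 0.011])]
top {'fx': 506.90452709618313, 'fy': 506.90452709618313, 'cx': 313.0459345421355, 'cy': 238.15029203101463, 'position': array([0.40204421, 0.04222881, 1.25700527]), 'orientation': array([-0.03532315,  0.7122323 , -0.70023691,  0.0338482 ])}
carrier [(0.57, [0.606, -0.064, 0.003])]
tray [(0.7, [0.535, 0.308, 0.002])]
deck_place [(0.73, [0.595, 0.01, 0.012])]
home_place [(0.45, [0.536, 0.312, 0.004])]
tray_handle [(0.88, [0.54, 0.307, 0.057])]
tray_end_grip [(0.63, [0.506, 0.393, 0.035])]
latch_wing [(0.72, [0.507, -0.07, 0.058])]
sherd_b6_mid [(0.75, [0.525, 0.267, 0.009])]
sherd_m6_mid [(0.72, [0.39, 0.358, 0.004]), (0.49, [0.548, 0.353, 0.01])]
sherd_b1_mid [(0.75, [0.444, -0.317, 0.013])]
sherd_m4_mid []
sherd_m3_mid [(0.67, [0.557, -0.376, 0.013])]
1.3
```

View pics/side0.png

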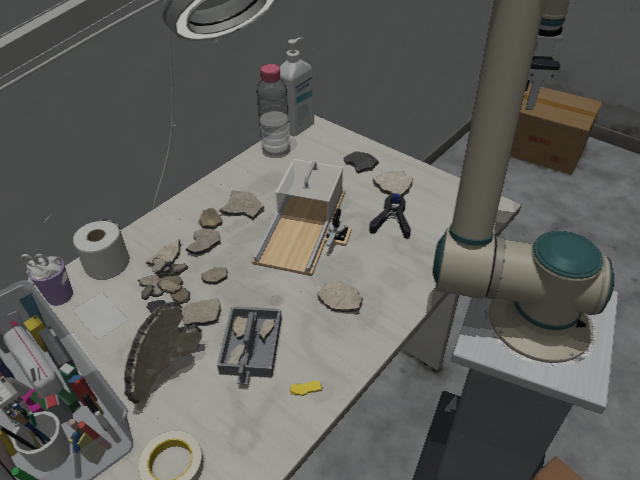

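View pics/top0.png

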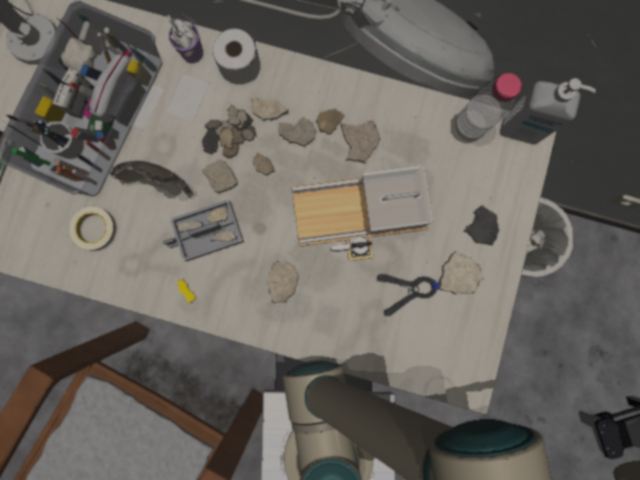

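```bash
cat > h.py <<'E'
from plant import r, gripper_to, inverse_kinematics, vision, models, telemetry
import numpy as np, cv2, json
from scipy.spatial.transform import Rotation as R
CAR={"carrier":(0,0,0),"deck_place":(.07,0,.01),"home_place":(-.075,0,.01),"latch_wing":(.008,.095,.061)}
TRAY={"tray":(0,0,0),"tray_handle":(0,0,.057),"tray_end_grip":(.0905,0,.038)}
def marks(names,cams=("side","top"),n=1,near=None,rad=0.03):
    out=[]
    for _ in range(n):
        for c in cams:
            vision.snapshot(c)
            for m in names:
                for d in models.mark_of(m,c):
                    if d["score"]>.4: out.append((m,np.array(d["at"]),c)); break
    return out
def fit2(obs,model,z0=None):
    # robust planar pose fit (x,y,yaw)
    from scipy.optimize import least_squares
    A=np.array([model[m][:2] for m,_,_ in obs]); B=np.array([a[:2] for _,a,_ in obs])
    def f(p):
        c,s=np.cos(p[2]),np.sin(p[2]); return (A@np.array([[c,s],[-s,c]])+p[:2]-B).ravel()
    best=None
    for y0 in np.arange(0,6.3,.7):
        s=least_squares(f,[*np.median(B,0),y0],loss="soft_l1",f_scale=.004)
        if best is None or s.cost<best.cost: best=s
    return best.x, f(best.x).reshape(-1,2)
def proj(P,c):
    k=vision.get_calibration(c); q=k["orientation"]
    Rc=R.from_quat([q[1],q[2],q[3],q[0]]); p=Rc.inv().apply(np.atleast_2d(P)-k["position"])
    return np.c_[k["fx"]*p[:,0]/p[:,2]+k["cx"],k["fy"]*p[:,1]/p[:,2]+k["cy"]]
def w(pose,P):
    P=np.atleast_2d(P).astype(float); c,s=np.cos(pose[2]),np.sin(pose[2])
    return np.c_[c*P[:,0]-s*P[:,1]+pose[0], s*P[:,0]+c*P[:,1]+pose[1],P[:,2]]
def down(yaw):
    """tool z down, tool x along world yaw"""
    x=np.array([np.cos(yaw),np.sin(yaw),0]); z=np.array([0,0,-1.]); y=np.cross(z,x)
    q=R.from_matrix(np.c_[x,y,z]).as_quat(); return np.array([q[3],q[0],q[1],q[2]])
def st():
    print("t",round(telemetry.current_t(),2),"p",np.round(telemetry.current_ee_pos(),4),"q",np.round(telemetry.current_joints(),3),"op",round(float(telemetry.current_opening()),4),"F",np.round(telemetry.current_wrist_force(),1))
def boxlines(pose,x0,x1,y0,y1,z,im,c,col=(0,0,255)):
    p=proj(w(pose,[(x0,y0,z),(x1,y0,z),(x1,y1,z),(x0,y1,z)]),c)
    cv2.polylines(im,[np.round(p*8).astype(int)],True,col,1,cv2.LINE_AA,3)
E
python3 - <<'E'
from h import *
o=marks(list(CAR)+list(TRAY),n=3)
co=[x for x in o if x[0] in CAR and x[1][1]<.15]; to=[x for x in o if x[0] in TRAY and x[1][1]>.2]
cp,cr=fit2(co,CAR); tp,tr=fit2(to,TRAY)
print(cp,tp); 
for (m,a,c),e in zip(co+to,list(cr)+list(tr)): print(m,c,np.round(e*1e3,1))
json.dump({"cp":list(cp),"tp":list(tp)},open("pose.json","w"))
for c in ("side","top"):
    im=cv2.resize(cv2.imread(f"pics/{c}0.png"),None,fx=4,fy=4,interpolation=cv2.INTER_CUBIC)
    k=4
    def ln(pose,x0,x1,y0,y1,z,col):
        p=proj(w(pose,[(x0,y0,z),(x1,y0,z),(x1,y1,z),(x0,y1,z)]),c)*k+1.5
        cv2.polylines(im,[np.round(p*8).astype(int)],True,col,1,cv2.LINE_AA,3)
    ln(cp,-.162,.155,-.075,.075,.01,(0,0,255)); ln(cp,-.161,-.015,-.066,.066,.088,(255,0,0)); ln(cp,-.016,.032,.0905,.0995,.079,(0,255,0))
    ln(tp,-.075,.075,-.054,.054,.03,(0,0,255)); ln(tp,-.037,.037,-.006,.006,.066,(0,255,0)); ln(tp,.0775,.1035,-.0045,.0045,.054,(255,0,0))
    pc=proj(w(cp,[(0,0,0)]),c)[0]*4; pt=proj(w(tp,[(0,0,0)]),c)[0]*4
    a=[im[int(p[1])-290:int(p[1])+290,int(p[0])-195:int(p[0])+195] if c=="side" else im[int(p[1])-220:int(p[1])+220,int(p[0])-300:int(p[0])+300] for p in (pc,pt)]
    for n,x in zip("ct",a): cv2.imwrite(f"pics/fit_{c}_{n}.png",x)
st()
E
```

```text
[ 0.60094812 -0.06332945  1.70785922] [0.53864637 0.30771215 1.92101804]
carrier side [1.1 0.1]
deck_place side [-0.1 -0.2]
home_place side [-1.  -2.2]
latch_wing side [ 1.9 -0.2]
carrier top [-2.8  0.6]
deck_place top [-2.4 -2. ]
latch_wing top [-1.5 -0.7]
carrier side [-0.5  3.1]
deck_place side [-2.2 -2.2]
home_place side [ 0.1 -1. ]
latch_wing side [4.4 0.8]
carrier top [0.3 0.9]
deck_place top [ 1.5 -1.4]
carrier side [1.1 0.8]
deck_place side [-1.2 -0.4]
home_place side [-0.7 -0.4]
latch_wing side [0.9 0.4]
carrier top [-1.3  1.8]
deck_place top [84.5 73.9]
latch_wing top [-1.6 -1.9]
tray side [-1.   1.8]
tray_handle side [ 0.9 -1.9]
tray_end_grip side [ 0.4 -4. ]
tray top [ 3.5 -2.4]
tray_handle top [-0.9 -1.4]
tray_end_grip top [-0.6  2.9]
tray side [-3.   2.2]
tray_handle side [-0.5 -3.6]
tray_end_grip side [-1.3 -0.4]
tray top [ 1.5 -2.5]
tray_handle top [-1.8  0.8]
tray_end_grip top [0.1 4. ]
tray side [-0.7  2.9]
tray_end_grip side [-1.1 -1.8]
tray top [3.7 1. ]
tray_handle top [-0.4  0.6]
tray_end_grip top [2.1 1.2]
t 3.7 p [ 0.172  -0.5487  0.2305] q [-1.388  0.276  1.505  0.     1.361 -0.121] op 0.094 F [-0.3 -0.3  0.3]
```

View pics/fit_side_c.png

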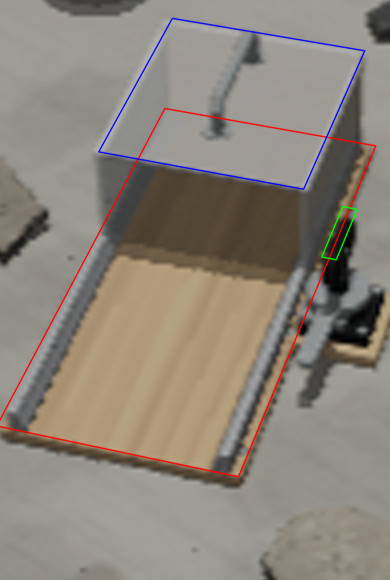

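View pics/fit_top_c.png

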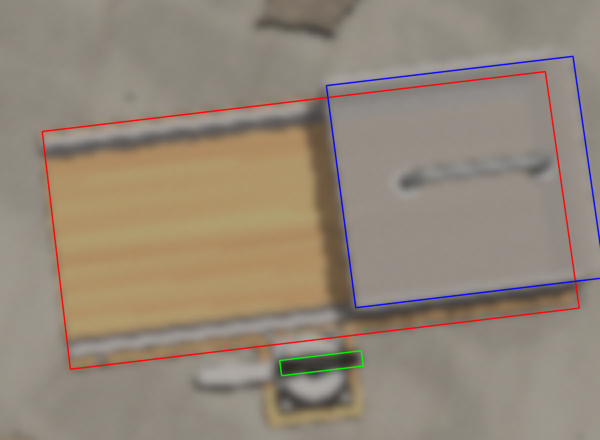

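View pics/fit_side_t.png

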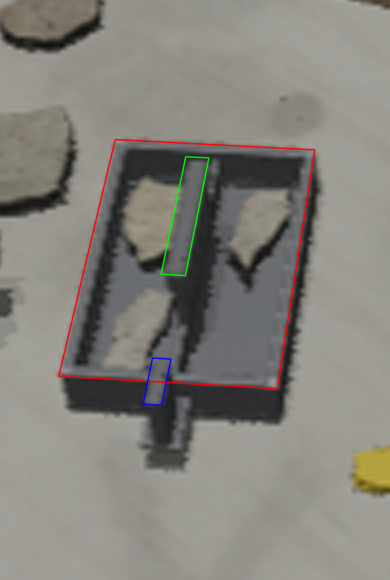

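View pics/fit_top_t.png

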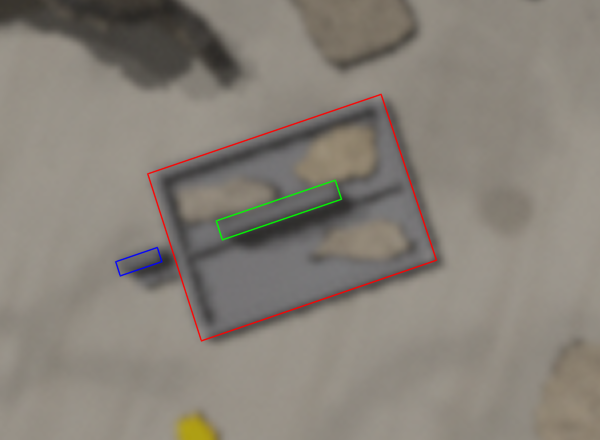

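```bash
python3 - <<'E'
from h import *
o=marks(list(CAR),n=2)+marks(["tray_handle","tray_end_grip"],n=1)
P=json.load(open("pose.json"))
co=[x for x in o if x[0] in CAR and np.linalg.norm(w(P["cp"],CAR[x[0]])[0]-x[1])<.02]; to=[x for x in o if x[0] in TRAY and x[1][1]>.2]
cp,cr=fit2(co,CAR); tp,tr=fit2(to,TRAY)
print(cp,tp,len(co),np.round(cr*1e3,1).tolist())
# colour fit: wood mask edges in top view -> direction
im=cv2.imread("pics/top0.png"); hsv=cv2.cvtColor(im,cv2.COLOR_BGR2HSV)
m=cv2.inRange(hsv,(8,70,120),(30,255,255)); 
n,l,s,c=cv2.connectedComponentsWithStats(m); i=1+np.argmax(s[1:,4]); ys,xs=np.where(l==i)
print(s[i], cv2.minAreaRect(np.c_[xs,ys].astype(np.float32)))
# expected: deck between guides x -0.015..0.155
for p in (P["cp"],cp):
  q=proj(w(p,[(-.015,-.0575,.01),(.155,-.0575,.01),(.155,.0575,.01),(-.015,.0575,.01)]),"top"); print(np.round(q,1).tolist(), q[:].mean(0), np.degrees(np.arctan2(*(q[0]-q[1])[::-1])))
# plan test
for name,pos,yaw in [("grasp",[tp[0],tp[1],.063],tp[2]+np.pi/2),("place",[*w(cp,(.07,0,0))[0][:2],.073],cp[2]+np.pi/2),("tab0",[*w(cp,(.1605,0,0))[0][:2],.056],cp[2]+np.pi/2),("tab1",[*w(cp,(.0155,0,0))[0][:2],.056],cp[2]+np.pi/2),("wing",[*w(cp,(.008,.095,0))[0][:2],.07],cp[2]+np.pi/2)]:
  for k in (0,-np.pi):
    q=inverse_kinematics(np.array(pos),down(yaw+k)); print(name,k,None if q is None else np.round(q,3))
st()
E
```

```text
[ 0.60076226 -0.06209117  1.7066366 ] [0.53985029 0.30765342 1.9410585 ] 12 [[0.4, 0.6], [1.2, 1.5], [3.3, 0.8], [-1.3, -0.4], [0.4, -0.7], [-1.9, 1.0], [-1.2, 0.9], [-0.7, -0.4], [1.8, -0.9], [-2.8, 0.7], [0.2, -4.7], [1.0, 0.3]]
[ 293  185   72   54 3084] ((328.69140625, 211.16339111328125), (45.69749069213867, 67.95701599121094), 82.47618103027344)
[[360.5, 184.9], [292.9, 193.0], [298.3, 238.6], [366.5, 230.4]] [329.53660222 211.71439842] -6.7949445834810644
[[360.0, 185.0], [292.4, 193.0], [297.7, 238.6], [366.0, 230.4]] [329.03312115 211.74624323] -6.725796281262618
grasp 0 None
grasp -3.141592653589793 [ 0.406  0.474  1.637 -0.     1.03   0.036]
place 0 None
place -3.141592653589793 [-0.105  0.426  1.696 -0.     1.02  -0.241]
tab0 0 None
tab0 -3.141592653589793 [ 0.047  0.439  1.725 -0.     0.978 -0.088]
tab1 0 None
tab1 -3.141592653589793 [-0.194  0.456  1.694 -0.     0.992 -0.33 ]
wing 0 None
wing -3.141592653589793 [-0.268  0.326  1.878 -0.     0.937 -0.404]
t 5.0 p [ 0.172  -0.5487  0.2305] q [-1.388  0.276  1.505  0.     1.361 -0.121] op 0.094 F [-0.1 -0.5  0.5]
```

```bash
python3 - <<'E'
from h import *
cp=[.6008,-.0627,1.712]; tp=[.5392,.3077,1.930]
json.dump({"cp":cp,"tp":tp},open("pose.json","w"))
r.move_to(np.array([tp[0],tp[1],.18]),down(tp[2]-np.pi/2)); st()
gripper_to(.05)
print(r.move_l(np.array([tp[0],tp[1],.063]),vel=.15,guard=15)); st()
gripper_to(0.0,f_grip=35); st()
im=vision.snapshot("side"); cv2.imwrite("pics/grasp.png",cv2.resize(im[200:440,130:430,::-1],None,fx=2.5,fy=2.5,interpolation=2))
E
```

```text
t 8.26 p [0.5397 0.307  0.18  ] q [ 0.405  0.374  1.484 -0.     1.283  0.047] op 0.0939 F [ 0.3 -0.6  0.9]
False
t 10.02 p [0.5399 0.308  0.0639] q [ 0.407  0.473  1.637 -0.     1.029  0.047] op 0.0501 F [ 0.8 -0.8  1. ]
t 10.69 p [0.539  0.3076 0.0631] q [0.407 0.473 1.639 0.    1.03  0.047] op 0.0117 F [-0.8 -1.1  2.5]
```

View pics/grasp.png

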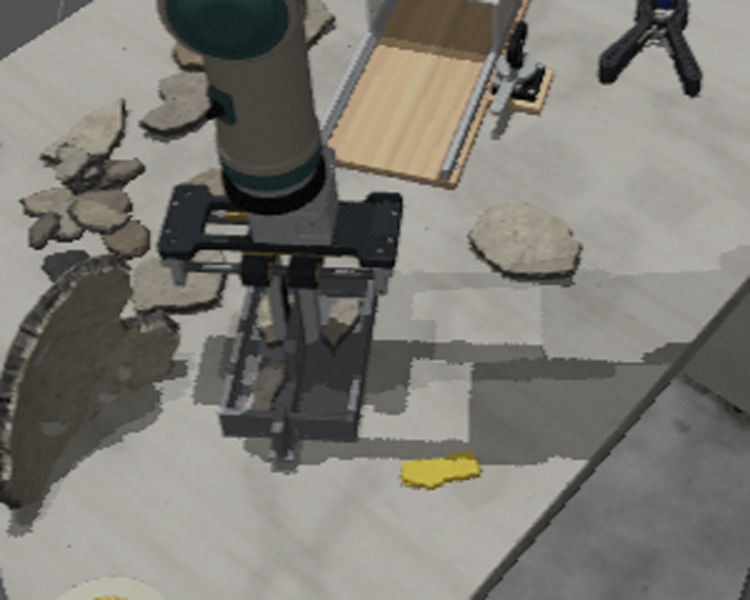

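```bash
python3 - <<'E'
from h import *
P=json.load(open("pose.json")); cp,tp=P["cp"],P["tp"]
r.move_l(np.array([tp[0],tp[1],.125]),vel=.08); st()
pl=w(cp,(.073,0,0))[0]
r.move_l(np.array([pl[0],pl[1],.125]),rot=down(cp[2]-np.pi/2),vel=.13); st()
r.hold(.3)
o=marks(["tray_handle","tray_end_grip","tray"]); 
for m,a,c in o: print(m,c,np.round(a,3))
for c in ("side","top"):
    im=vision.snapshot(c); cv2.imwrite(f"pics/carry_{c}.png",cv2.resize(im[130:330,220:460,::-1],None,fx=3,fy=3,interpolation=2))
st()
E
```

```text
t 11.67 p [0.5387 0.3075 0.1244] q [ 0.407  0.416  1.564 -0.     1.163  0.047] op 0.0117 F [-0.7 -0.  -5.1]
t 14.14 p [0.5904 0.0101 0.125 ] q [-0.101  0.374  1.632  0.     1.135 -0.243] op 0.0115 F [ 0.4 -0.1 -4.7]
tray_handle side [0.593 0.009 0.119]
tray_end_grip side [0.579 0.1   0.099]
tray side [ 0.56  -0.381  0.008]
tray_handle top [0.592 0.009 0.12 ]
tray_end_grip top [0.58  0.096 0.096]
tray top [0.59  0.012 0.066]
t 14.94 p [0.5905 0.0096 0.125 ] q [-0.102  0.374  1.632  0.     1.135 -0.243] op 0.0117 F [ 0.7  0.1 -4.8]
```

View pics/carry_side.png

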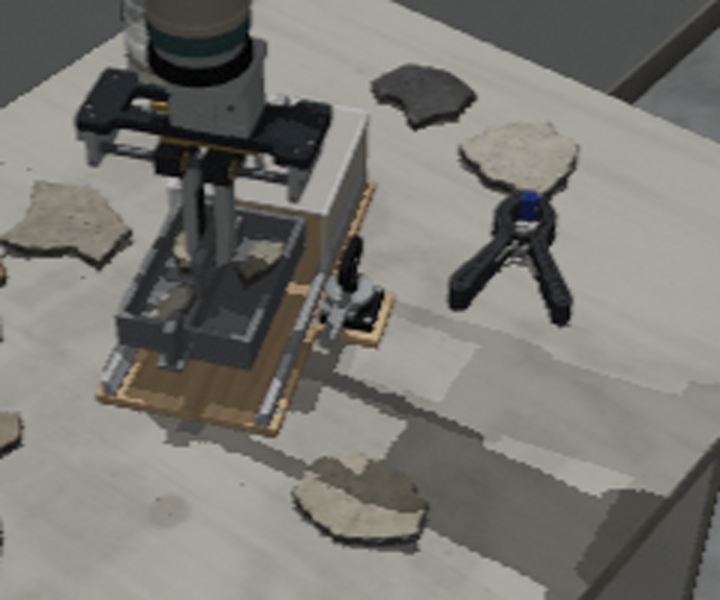

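View pics/carry_top.png

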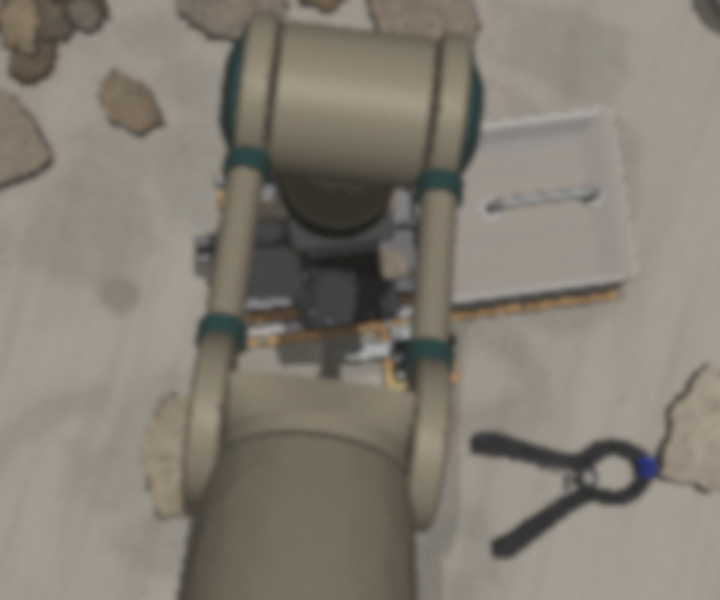

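```bash
python3 - <<'E'
from h import *
P=json.load(open("pose.json")); cp=P["cp"]
pl=w(cp,(.073,0,0))[0]
print(r.move_l(np.array([pl[0],pl[1],.090]),vel=.06,guard=8)); st()
print(r.move_l(np.array([pl[0],pl[1],.070]),vel=.02,guard=4)); st()
im=vision.snapshot("side"); cv2.imwrite(f"pics/low_side.png",cv2.resize(im[130:330,220:460,::-1],None,fx=3,fy=3,interpolation=2))
E
```

```text
False
t 15.68 p [0.5907 0.0095 0.09  ] q [-0.102  0.408  1.677 -0.     1.057 -0.243] op 0.0118 F [ 0.5 -0.2 -4.2]
True
t 16.47 p [0.5903 0.0096 0.0731] q [-0.102  0.425  1.697  0.     1.02  -0.243] op 0.0116 F [0.7 0.5 4.9]
```

View pics/low_side.png

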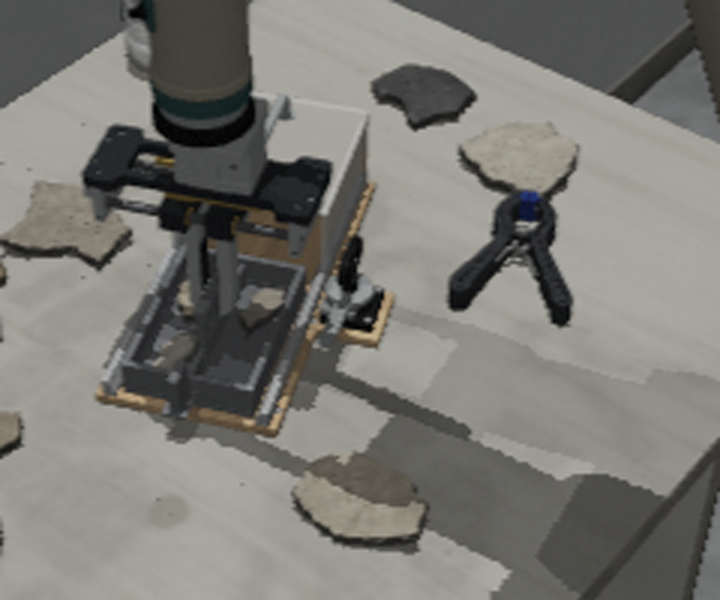

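```bash
python3 - <<'E'
from h import *
P=json.load(open("pose.json")); cp=P["cp"]
gripper_to(.04); r.hold(.4)
p=telemetry.current_ee_pos()
r.move_l(np.array([p[0],p[1],.15]),vel=.15)
# move out of top view's way: over the end grip
tg=w(cp,(.1635,0,.15))[0]
r.move_l(tg,vel=.15); st()
o=marks(["tray_handle","tray_end_grip","carrier","latch_wing"]); 
iv=lambda a:(R.from_euler("z",-cp[2]).apply(a-np.array([cp[0],cp[1],0])))
for m,a,c in o: print(m,c,np.round(iv(a),3))
im=vision.snapshot("side"); cv2.imwrite(f"pics/rel_side.png",cv2.resize(im[130:330,220:460,::-1],None,fx=3,fy=3,interpolation=2))
E
```

```text
t 18.98 p [0.5777 0.0988 0.1497] q [ 0.051  0.35   1.604 -0.     1.193 -0.091] op 0.04 F [ 0.6 -0.2 -0.7]
tray_handle side [0.073 0.002 0.066]
tray_end_grip side [ 0.164 -0.001  0.047]
carrier side [-0.001  0.001 -0.001]
latch_wing side [0.008 0.097 0.058]
tray_handle top [ 0.073 -0.004  0.069]
carrier top [-0.002 -0.002  0.002]
latch_wing top [0.006 0.096 0.056]
```

View pics/rel_side.png

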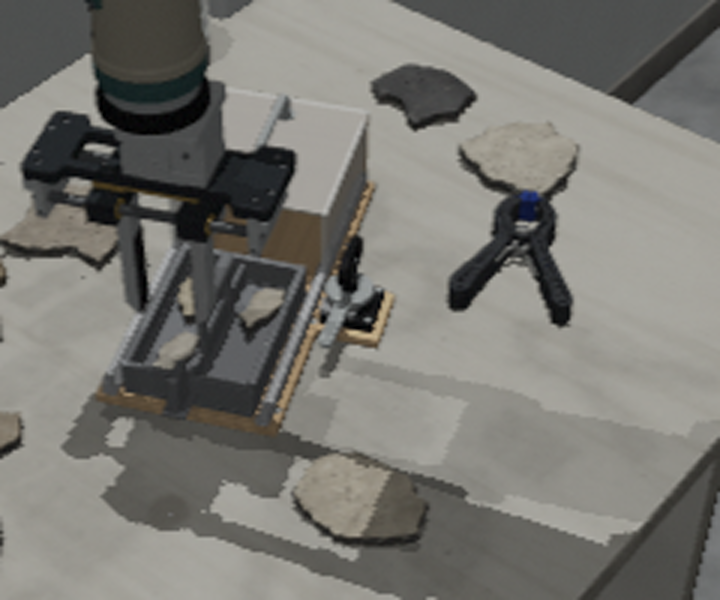

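```bash
python3 - <<'E'
from h import *
P=json.load(open("pose.json")); cp=P["cp"]
T=lambda x,y,z:w(cp,(x,y,z))[0]
print(r.move_l(T(.1635,0,.056),vel=.12,guard=12)); st()
gripper_to(0,f_grip=35); r.hold(.2); st()
iv=lambda a:(R.from_euler("z",-cp[2]).apply(a-np.array([cp[0],cp[1],0])))
print(iv(telemetry.current_ee_pos()))
print(r.move_l(T(.035,0,.056),vel=.09,guard=12)); st()
print(iv(telemetry.current_ee_pos()),R.from_euler("z",-cp[2]).apply(telemetry.current_wrist_force()))
E
```

```text
False
t 20.46 p [0.5784 0.0992 0.0566] q [ 5.100e-02  4.400e-01  1.722e+00  1.000e-03  9.830e-01 -9.100e-02] op 0.0403 F [-0.2  0.6 -0. ]
t 21.25 p [0.578  0.0992 0.0564] q [ 5.100e-02  4.400e-01  1.723e+00  1.000e-03  9.830e-01 -9.100e-02] op 0.0087 F [-1.4 -0.6  3.2]
[ 0.16350398 -0.00019579  0.05635247]
False
t 22.82 p [ 0.5962 -0.0294  0.0563] q [-1.660e-01  4.530e-01  1.699e+00 -1.000e-03  9.940e-01 -3.060e-01] op 0.0088 F [-1.1  3.   4.6]
[ 0.03356714 -0.00014332  0.05629407] [3.15170581 0.67208486 4.62318424]
```

```bash
python3 - <<'E'
from h import *
P=json.load(open("pose.json")); cp=P["cp"]
T=lambda x,y,z:w(cp,(x,y,z))[0]
iv=lambda a:(R.from_euler("z",-cp[2]).apply(a-np.array([cp[0],cp[1],0])))
print(r.move_l(T(.007,0,.056),vel=.025,guard=9)); st()
print(iv(telemetry.current_ee_pos()),R.from_euler("z",-cp[2]).apply(telemetry.current_wrist_force()))
for m,a,c in marks(["tray_handle","tray_end_grip"]): print(m,c,np.round(iv(a),3))
im=vision.snapshot("side"); cv2.imwrite(f"pics/home_side.png",cv2.resize(im[130:330,220:460,::-1],None,fx=3,fy=3,interpolation=2))
E
```

```text
True
t 23.6 p [ 0.5985 -0.0467  0.0563] q [-0.196  0.457  1.69   0.004  1.    -0.337] op 0.009 F [-1.2  2.2  3. ]
[1.62055414e-02 3.45201913e-05 5.62979440e-02] [2.39063186 0.89102639 2.99821921]
tray_handle side [-0.072 -0.001  0.068]
tray_end_grip side [ 0.015 -0.001  0.05 ]
```

View pics/home_side.png

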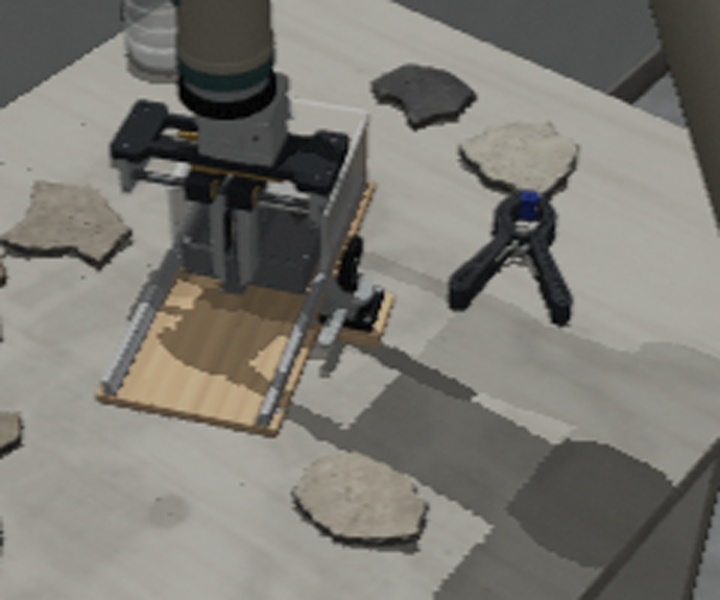

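```bash
python3 - <<'E'
from h import *
P=json.load(open("pose.json")); cp=P["cp"]
T=lambda x,y,z:w(cp,(x,y,z))[0]
iv=lambda a:(R.from_euler("z",-cp[2]).apply(a-np.array([cp[0],cp[1],0])))
print(r.move_l(T(.008,0,.056),vel=.015,guard=20)); st()
print(iv(telemetry.current_ee_pos()),R.from_euler("z",-cp[2]).apply(telemetry.current_wrist_force()))
r.hold(.2);print(iv(telemetry.current_ee_pos()),R.from_euler("z",-cp[2]).apply(telemetry.current_wrist_force()))
E
```

```text
True
t 24.57 p [ 0.5982 -0.0473  0.0562] q [-0.205  0.458  1.688  0.019  1.005 -0.352] op 0.0093 F [-0.3  1.5  3.1]
[0.01559118 0.00045167 0.05622975] [1.51255675 0.05483696 3.11316646]
[0.01560521 0.00048611 0.05621951] [2.06310671 1.11117672 4.70145533]
```

```bash
python3 - <<'E'
from h import *
P=json.load(open("pose.json")); cp=P["cp"]
T=lambda x,y,z:w(cp,(x,y,z))[0]
gripper_to(.035); r.hold(.2)
r.move_l(T(.0156,0,.165),rot=down(cp[2]-np.pi/2),vel=.15); st()
r.move_l(T(.008,.0955,.165),vel=.15)
print(r.move_l(T(.008,.0955,.070),vel=.1,guard=8)); st()
iv=lambda a:(R.from_euler("z",-cp[2]).apply(a-np.array([cp[0],cp[1],0])))
for m,a,c in marks(["tray_end_grip","tray_handle","latch_wing"]): print(m,c,np.round(iv(a),3))
im=vision.snapshot("side"); cv2.imwrite(f"pics/wing_side.png",cv2.resize(im[130:330,220:460,::-1],None,fx=3,fy=3,interpolation=2))
E
```

```text
t 26.45 p [ 0.5979 -0.0471  0.1641] q [-0.195  0.356  1.555  0.     1.232 -0.336] op 0.0349 F [0.4 1.1 0.8]
False
t 28.34 p [ 0.5057 -0.0683  0.0705] q [-0.271  0.325  1.878  0.     0.937 -0.412] op 0.0351 F [0.4 0.5 0.1]
tray_end_grip side [ 0.016 -0.002  0.048]
tray_handle side [-0.076  0.001  0.065]
latch_wing side [0.009 0.096 0.059]
```

View pics/wing_side.png

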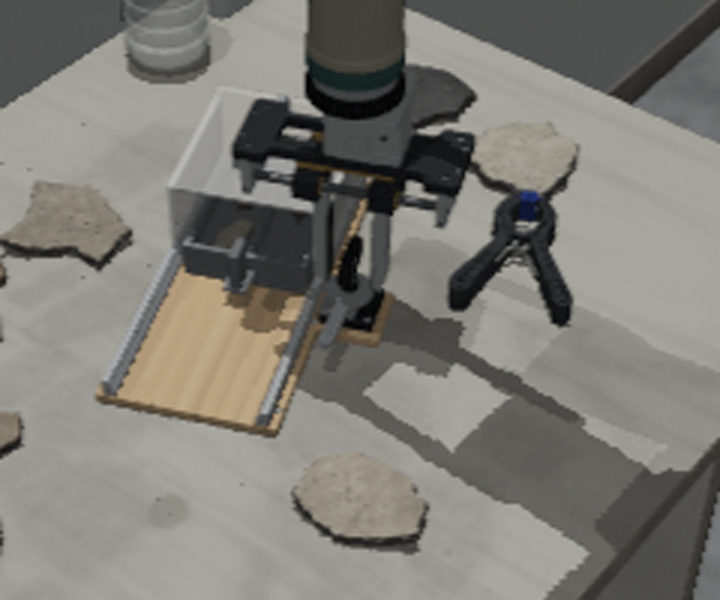

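```bash
python3 - <<'E'
from h import *
P=json.load(open("pose.json")); cp=P["cp"]
gripper_to(0,f_grip=20); r.hold(.2); st()
q0=np.array(telemetry.current_joints())
q0=np.array(inverse_kinematics(telemetry.current_ee_pos(),telemetry.current_tool_rot()))
for a in (.3,.6):
    q=q0.copy(); q[5]+=a; r.movej(q); st(); print(np.round(telemetry.current_torque(),2))
im=vision.snapshot("side"); cv2.imwrite(f"pics/turn1.png",cv2.resize(im[130:330,220:460,::-1],None,fx=3,fy=3,interpolation=2))
json.dump(list(q0),open("q0.json","w"))
E
```

```text
t 29.52 p [ 0.5065 -0.0681  0.0702] q [-2.710e-01  3.260e-01  1.878e+00  1.000e-03  9.350e-01 -4.120e-01] op 0.0095 F [ 6.2  2.3 -2.7]
t 29.91 p [ 0.5067 -0.0681  0.0702] q [-2.710e-01  3.260e-01  1.878e+00  1.000e-03  9.350e-01 -1.150e-01] op 0.0094 F [ 3.4  1.6 -1.8]
[ 0.3  -0.65 -0.03]
t 30.3 p [ 0.5067 -0.0683  0.0702] q [-2.710e-01  3.260e-01  1.878e+00  1.000e-03  9.350e-01  1.840e-01] op 0.0096 F [ 4.  -0.2 -2.5]
[ 0.1  -0.71  0.03]
```

View pics/turn1.png

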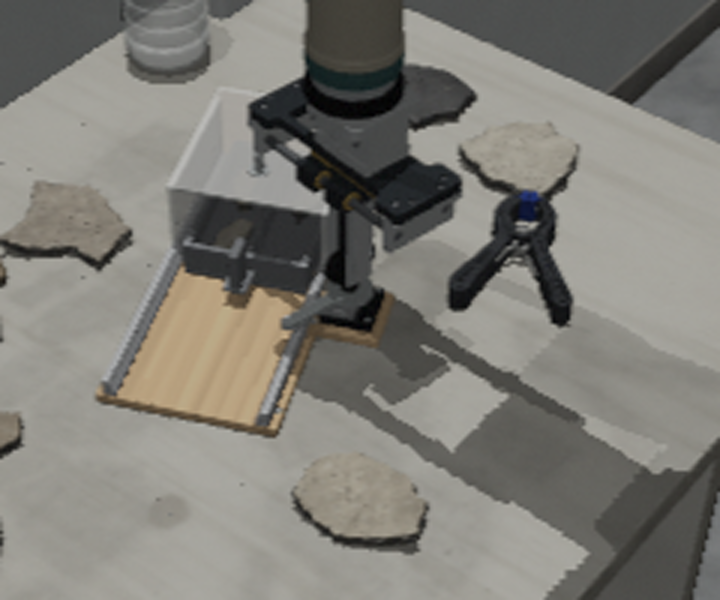

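```bash
python3 - <<'E'
from h import *
q0=np.array(json.load(open("q0.json")))
for a in (.9,1.2,1.4,1.54):
    q=q0.copy(); q[5]+=a; r.movej(q); print(a,np.round(telemetry.current_wrist_force(),1),np.round(telemetry.current_torque(),2),round(float(telemetry.current_joints()[5]),3))
im=vision.snapshot("side"); cv2.imwrite(f"pics/turn2.png",cv2.resize(im[130:330,220:460,::-1],None,fx=3,fy=3,interpolation=2))
gripper_to(.03); r.hold(.4); st()
p=telemetry.current_ee_pos(); print(r.move_l(np.array([p[0],p[1],.17]),vel=.12)); 
p=telemetry.current_ee_pos(); r.move_l(np.array([.40,-.08,.22]),vel=.15)
P=json.load(open("pose.json")); cp=P["cp"]
iv=lambda a:(R.from_euler("z",-cp[2]).apply(a-np.array([cp[0],cp[1],0])))
for m,a,c in marks(["tray_end_grip","tray_handle","latch_wing","sherd_m4_mid","sherd_m3_mid","sherd_b1_mid"]): print(m,c,np.round(iv(a),3),np.round(a,3))
for c in ("side","top"):
  im=vision.snapshot(c); cv2.imwrite(f"pics/end_{c}.png",cv2.resize(im[130:330,220:460,::-1],None,fx=3,fy=3,interpolation=2))
st()
E
```

```text
0.9 [ 3.7  0.4 -2.4] [ 0.03 -0.68 -0.03] 0.484
1.2 [ 3.4 -2.4 -4.1] [-0.31 -0.65 -0.02] 0.783
1.4 [ 4.6 -2.3 -8.9] [-0.39 -0.9  -0.05] 0.984
1.54 [  4.5  -2.8 -10.3] [-0.5  -0.84 -0.01] 1.122
t 32.68 p [ 0.5064 -0.0681  0.0702] q [-2.710e-01  3.260e-01  1.878e+00  1.000e-03  9.350e-01  1.128e+00] op 0.03 F [-0.6  0.5  0.7]
False
tray_end_grip side [0.016 0.    0.046] [ 0.598 -0.047  0.046]
tray_handle side [-0.073  0.     0.065] [ 0.611 -0.135  0.065]
latch_wing side [0.008 0.097 0.058] [ 0.503 -0.069  0.058]
sherd_m4_mid side [0.208 0.159 0.01 ] [0.414 0.121 0.01 ]
sherd_m3_mid side [-0.307  0.086  0.008] [ 0.559 -0.378  0.008]
sherd_b1_mid side [-0.235  0.194  0.007] [ 0.442 -0.322  0.007]
tray_end_grip top [0.012 0.003 0.046] [ 0.596 -0.051  0.046]
latch_wing top [0.009 0.094 0.054] [ 0.506 -0.067  0.054]
sherd_m4_mid top [0.21  0.15  0.014] [0.422 0.124 0.014]
sherd_m3_mid top [-0.307  0.086  0.013] [ 0.559 -0.379  0.013]
sherd_b1_mid top [-0.231  0.191  0.011] [ 0.444 -0.319  0.011]
t 35.41 p [ 0.4  -0.08  0.22] q [-3.690e-01  2.500e-02  1.842e+00  1.000e-03  1.271e+00  1.029e+00] op 0.0299 F [ 0.4 -0.5  0.3]
```

View pics/turn2.png

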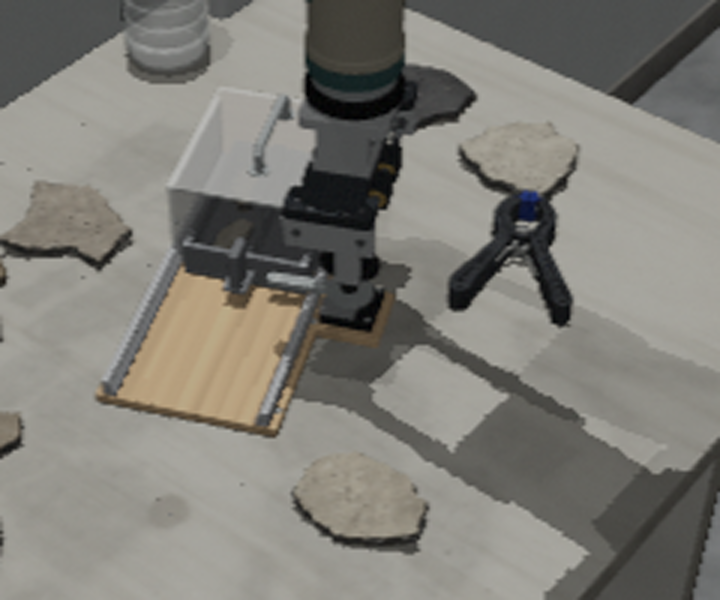

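View pics/end_side.png

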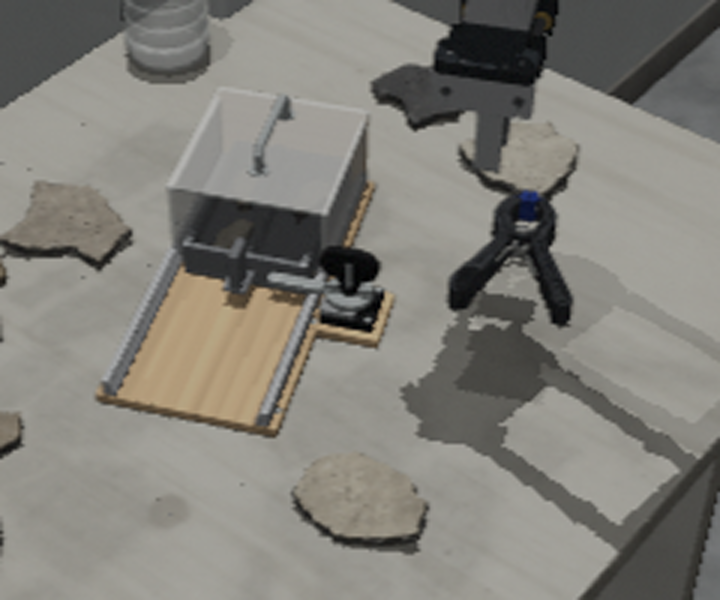

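View pics/end_top.png

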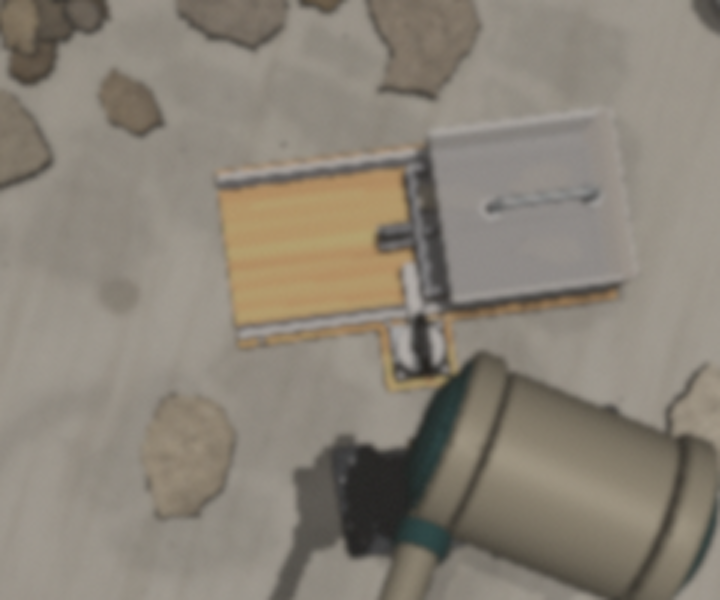

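```bash
python3 - <<'E'
from h import *
P=json.load(open("pose.json")); cp=P["cp"]
out=[]
for c in ("side","top"):
    im=vision.snapshot(c)
    rg=models.regions_of("latch_wing",c)
    big=cv2.resize(im[:,:,::-1],None,fx=10,fy=10,interpolation=cv2.INTER_CUBIC)
    c0=proj(w(cp,[(.008,.095,.055)]),c)[0]
    for dz,col in ((0,(0,0,255)),(-.004,(0,255,0))):
        lp=[cp[0],cp[1],cp[2]]
        o=w(cp,(.008,.095,0))[0]
        pose=[o[0],o[1],cp[2]-np.pi/2]
        pts=[(-.024,0,.043+dz),(-.024,0,.079+dz),(.024,0,.079+dz),(.024,0,.043+dz)]
        for Q in (pts,[(0,-.005,.036+dz),(.07,-.005,.036+dz),(.07,.005,.036+dz),(0,.005,.036+dz)]):
            p=proj(w(pose,Q),c)*10+4.5
            cv2.polylines(big,[np.round(p).astype(int)],True,col,1,cv2.LINE_AA)
    x,y=(c0*10).astype(int); out.append(big[y-290:y+290,x-195:x+195])
    for d in rg[:2]:
        ys,xs=np.where(d["pixels"]); print(c,d["score"],xs.min(),xs.max(),ys.min(),ys.max(),len(xs))
cv2.imwrite("pics/latch.png",np.hstack(out))
for m,a,c in marks(["latch_wing"],n=5): print(c,np.round(a,4))
E
```

```text
side 0.91 309 345 212 234 515
top 0.55 352 367 218 253 289
side [ 0.5028 -0.0652  0.0556]
top [ 0.5082 -0.0677  0.0532]
side [ 0.502  -0.0686  0.0557]
top [ 0.5053 -0.0702  0.054 ]
side [ 0.503  -0.0664  0.0558]
top [ 0.5079 -0.0679  0.0536]
side [ 0.5063 -0.0689  0.0566]
top [ 0.5069 -0.0676  0.0544]
side [ 0.5038 -0.0665  0.0568]
top [ 0.5058 -0.0667  0.0562]
```

View pics/latch.png

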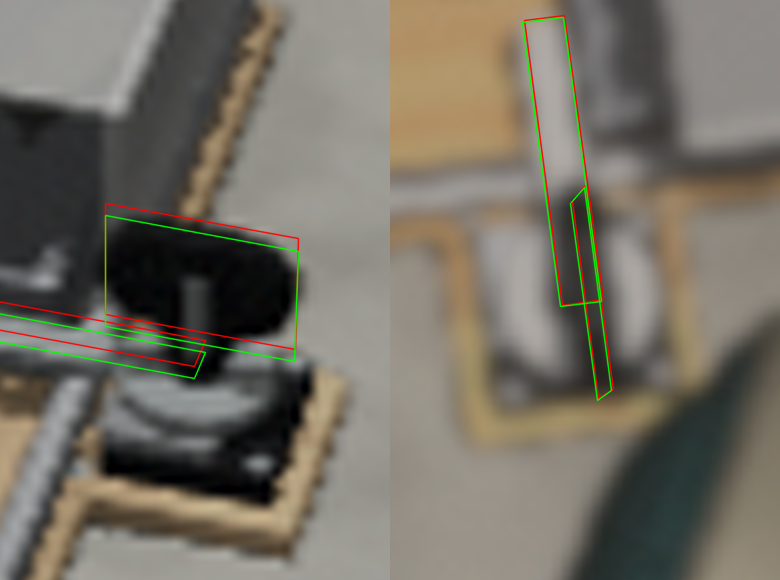

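```bash
python3 -c "
from h import *
st(); r.sign_off()"
```

```text
t 36.61 p [ 0.4  -0.08  0.22] q [-3.690e-01  2.500e-02  1.842e+00  1.000e-03  1.271e+00  1.029e+00] op 0.0302 F [0.2 0.2 0.3]
the job is handed in; nothing more can be done
```

I finished the task and handed it in at 36.6 s of the 72 s allowed. No verdict was reported.

**What I did:** I carried the tray level by its middle handle, set it down between the guides in front of the hood and let go of it. I then took it by the end grip and pushed it in until it stopped on the back wall. Last, I turned the wing latch clockwise and released it.

**Last checks:**
- **Tray home:** A second push, allowed up to 20 N, stopped solid with the end grip at carrier x = 15.6 mm; fully home is 15.5 mm. Later camera marks scattered by their usual few mm: handle at x = -73 to -76 mm, end grip at 12 to 16 mm.
- **Latch turned:** The steel bar lies across the tray's end, and the quarter-turn outline drawn over both pictures fits it.
- **Latch dropped:** I could only judge this from the images. The wing sits at the outline drawn 4 mm lower in the side view. Its marked height fell about 2 to 3 mm, somewhat less than the nominal 4 mm, and the downward pull on the hand disappeared when I let go.
- **Bystanders:** All three loose sherds read within about 6 mm of where they started. One of them, `sherd_m4`, has only a single low-score reading for its start.
- **Tray's own sherds:** I could see them in the tray on the open deck, but I could not check all three separately under the hood.

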